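# Plug a battery pack into the kitchen charger and switch it on

### The arm

A 6-joint arm with a two-finger parallel gripper is mounted at the origin on a cart in front of the work surface, level with it; the furniture and walls round the work are solid. World frame = base frame: x ahead of the robot, y to its left, z up, the work surface at z = 0. Lengths are in m, angles in degrees, forces in N, time in s.
With the tool pointing down it reaches from about 0.4 to 0.825 m from the base axis. Payload 7 kg.
Tool frame: the origin (TCP) lies at the very end of the fingers, on their centre line; the grasp point (between the pads) lies 19 mm behind it; z points along the fingers, y is the line along which they close (so a half turn about z gives the same grasp; the last joint's range is limited). The gripper opens to 88 mm and grips with 3 to 60 N. Pads are 19 mm wide; open, the fingers measure 130 mm over their backs; the gripper's body (78 mm by 193 mm) begins 47 mm behind the grasp point.
Start: joints at [-60.613, 20.546, 0.682, 0, -70.136, -16.507], TCP at [0.15, -0.658, 0.227] pointing down, gripper open.
Joint ranges: [-176.03, 176.03], [-82.01, 121.73], [-58.28, 71.71], [-173.87, 95.51], [-174.79, -0.11], [-173.66, 173.66]. Speed limits (degrees/s): [136.94, 136.94, 172.46, 180, 180, 180].

### API

Orientations are given as [roll, pitch, yaw] about the fixed x, y, z axes, in that order (R = Rz(yaw) Ry(pitch) Rx(roll)).
In Python, from plant import get_obs, snapshot, camera_params, close_job, boxes_of, cut_out, landmark_of gives the robot as it stands.
- The arm moves only by the shell command python3 -m inch 'ROWS' [OPENING]. ROWS is text: rows parted by semicolons, each of 6 numbers parted by spaces: the shift along the tool's x, y, z in units of 30 cm (1.0 is 30 cm), then the turn, a rotation vector about the tool's x, y, z in units of pi rad (1.0 is pi rad). A call has 1 to 10 rows; each row is the pose to reach, as a shift and turn from the pose commanded when the call began, along the tool's axes at that moment, turning the shorter way round; what a row does not reach only later rows make up. A row lasts 1/12 s, in which the tool goes at most 41.7 mm and 7.16 degrees, less where a joint would pass 70% of its speed; a pose out of reach is approached as far as the arm can. A call with a number of a shift or a turn outside -1 to 1 is refused whole. A call with a gripper value outside its range is refused whole. OPENING is the closure, from -1 (fully open) to 1 (shut), set as the call begins (- or left out, the last holds). The fingers move at their own pace and stop on an object; the grip force is fixed at half the most. Time passes only in rows, so rows that repeat a pose let the fingers close. It gives the time, the measured TCP pose, the force, the opening and the grip force at its end, in the units of the state.
- get_obs(): the state, without advancing time (a new reading comes with each control period).
- snapshot(name): name is "side" or "top" or "wrist"; returns the picture (400x640x3 uint8, red, green, blue); there is no depth.
- camera_params(name): a dict with "mtx" (3x3 intrinsics, pixels), "rvec" (rotation vector, rad) and "tvec" (3), from world to camera coordinates, as OpenCV has them. Camera axes: x right, y down, z forward; pixel columns grow to the right and rows downward; lengths in m; the calibration is good to about 2 mm. A picture is of the moment at which its call begins: read the wrist's pose just before it. camera_params takes no time and is no camera call; for the wrist camera it gives the pose at the moment of the call.
- close_job(): hands the job in; it is judged then, once.
Trained networks look in the newest picture that a camera, given by its name, has taken for a name from the list of things; names that differ only in an ending like _2 or _b are one class to them, and where a whole thing is asked for, a point or a joint stands for the part that bears it (a point fixed in the world has none). Each returns a list of dicts, best first, with "p" (0 to 1); they miss things now and then, are a little off and sometimes report something else, mostly with a low value. They report only what shows in the picture. A call takes as long as a camera call.
- boxes_of(camera, thing): "rect" ([left, top, width, height] in pixels, round what is visible of it).
- cut_out(camera, thing): "pixels" (400x640 bool, what is visible of it) and "rect" ([left, top, width, height] in pixels, round what is visible of it).
- landmark_of(camera, thing): "uv" ([column, row] in pixels: a listed point, or the origin of a listed thing).
The state is a dict: "clock": time; "joint_pos": joint angles; "qvel": joint speeds; "tau": joint torques, N m; "tool_pos": TCP position; "orientation": TCP orientation; "force": force on the tool from outside, world axes, zero at the start; "moment": the same for the moment, N m; "opening": finger opening in m; "gripper_force": force on a finger pad.
Only numpy, scipy, OpenCV 4.12 (cv2) and the standard library are available. Lean on these libraries where they do the work, as an engineer would, in place of code of your own. Each camera call takes 0.05 s, during which the arm holds its last target. There are 200 camera calls.

### The job

Put the flat battery of the cordless kitchen tools on charge: slide the charger's shutter fully open to uncover the bay, and plug the orange-topped pack into it, the right way round and pressed fully home. Only then flip the charger's red switch over to on (away from the robot's side of the charger), and let go. Leave the blue-topped pack, the shakers and the keys where they are.

Things in the scene. Friction and masses are not known exactly. Their poses are not given: they have to be found in the camera images.
- charger: White charger, fixed on the worktop, top face 42 mm high. Origin on the worktop under the centre of the bay; own -x is the front, roughly towards the robot; z up. From the origin the housing spans x -58 to +63, y -98 to +88 mm. Two rails along y (tops 48 mm high) at x -38 and +43 mm, beside the shutter. A small red mark on the top lies beyond the bay's key notch.
- bay_floor (a point): Centre of the bay's floor, 14 mm above the worktop; axes as the charger's. A pack fully home has its origin here, axes along these. The bay is a well 46.5 (x) by 32.5 mm (y), 28 mm deep, in a black collar; its mouth slopes inward, 5 mm wider both ways at the top. Mid on its +x side a key notch, 10.5 mm wide (y), reaches 5 mm further out.
- contact (a joint): Black contact block in the bay, 30 by 16 mm. 0 = its top stands 6 mm above the bay floor, 0.006 m = pushed flush with the floor. Slides straight down against about 5 N of friction, more than the pack's weight, and stays down: press the pack home.
- shutter (a joint): Grey shutter plate over the bay (68 mm in x, 44 mm in y, its top 46 mm above the worktop). Slides along the charger's +y; 0 = bay covered, 0.05 m = fully open; friction about 1.5 N, stays where it is left. The bay is clear from 0.042 m. Starts between 0 and 0.012.
- shutter_tab (a point): Top centre of the blue tab standing on the shutter, 65 mm above the worktop. The tab is 10 mm thick (charger's y), 30 mm wide (x) and stands 19 mm above the plate; pinch it across y, or push it.
- switch (a joint): Red toggle paddle on the charger's top, centred 65 mm to the -y side of the bay. Hinge along the charger's y, 42 mm above the worktop. 0 = off, leaning 0.45 rad to the charger's -x (front); 0.9 = on, leaning 0.45 rad to +x (back), by a small green dot. Takes about 2 N at the tip, stays where it is left. Starts between 0 and 0.08.
- switch_tip (a point): Tip of the paddle, 38 mm from the hinge (76 mm above the worktop when off). The paddle is 10 mm thick and 20 mm wide in y.
- orange_pack: Battery pack standing upright: grey block 44 (own x) by 30 (y) by 90 mm tall, top 14 mm orange; 0.13 to 0.25 kg. Origin: centre of its underside, z up. The lowest 4 mm taper in by 2.5 mm each side. Grip across y, upper half. Its key rib (point pack_key) must point to the charger's +x, else it does not go in.
- pack_key (a point): Outer face of the orange-topped pack's black key rib, 27 mm to own +x of the pack's axis and 19 mm above its underside. The rib is 8 mm wide (y), stands 5 mm out of the +x side, from 4 to 34 mm above the underside. A white bar on the pack's top lies along the same edge; a small green window is on its -x side.
- blue_pack: A second pack of the same shape with a blue top, a bystander; origin at the centre of its underside. The two packs may stand in each other's place.
- salt: Salt shaker, glass with a grey cap, 44 mm across, 90 mm tall, behind the charger; bystander, origin at the centre of its underside.
- pepper: Pepper shaker like the salt shaker, beside it; bystander, origin at the centre of its underside.
- keys: Bunch of keys lying flat, 84 by 118 mm, 8 mm high; bystander, origin at the centre of its underside.

How it is judged:
By the outcome, as a careful person would: the job done as asked, in the order asked, and still so for the second after the job is handed in, with the robot touching nothing.
It also fails if it takes over 64 s, if anything falls off the work surface, if the arm or the gripper's body presses on something with over 40 N, if the wrist force passes 120 N, or if a joint passes its speed limit or range.

## Working session

There is one attempt and no reset: what is moved stays moved. The work goes in short steps, Python scripts to look and compute and a shell command to move; the robot and the scene stay as the last step left them, time stands still between calls to the robot, and variables do not carry over. Pictures are saved under pics/ and viewed, at most 10 in all, crops included, and the job is handed in when it is done.

```bash
mkdir -p pics; ls
cat > h.py <<'E'
import numpy as np, cv2
from plant import *
from scipy.spatial.transform import Rotation as R
def cam(n):
    c=camera_params(n); M=np.array(c['mtx'],float); Rm=cv2.Rodrigues(np.array(c['rvec'],float))[0]; return M,Rm,np.array(c['tvec'],float).ravel()
def ray(n,uv,z=0,c=None):
    M,Rm,t=c or cam(n); d=Rm.T@np.linalg.solve(M,[uv[0],uv[1],1]); o=-Rm.T@t
    return o+d*(z-o[2])/d[2]
def proj(n,P,c=None):
    M,Rm,t=c or cam(n); p=(Rm@np.atleast_2d(P).T).T+t; q=p@M.T; return q[:,:2]/q[:,2:]
def save(n,f): 
    im=snapshot(n); cv2.imwrite('pics/'+f,im[:,:,::-1]); return im
E
python3 - <<'E'
from h import *
a=save('top','top0.png'); b=save('side','side0.png'); cv2.imwrite('pics/both.png',np.vstack([a,b])[:,:,::-1][:, :])
im=np.vstack([a,b]); cv2.imwrite('pics/both.png',cv2.resize(im,(480,600))[:,:,::-1])
zs=dict(charger=0,shutter_tab=.065,switch_tip=.076,pack_key=.019,orange_pack=0,blue_pack=0,salt=0,pepper=0,keys=0,bay_floor=.014)
for n in('top','side'):
  c=cam(n); print(n,(-c[1].T@c[2]).round(3))
  for k,z in zs.items():
    r=landmark_of(n,k)
    print(k,[(round(x['p'],2),np.round(x['uv'],0).tolist(),ray(n,x['uv'],z,c).round(3)[:2].tolist()) for x in r[:2]])
print(get_obs())
E
```

```text
pics
top [0.535 0.014 1.294]
charger [(0.7, [298.0, 211.0], [0.571, 0.051])]
shutter_tab []
switch_tip []
pack_key [(0.64, [416.0, 227.0], [0.526, -0.333])]
orange_pack [(0.72, [409.0, 235.0], [0.501, -0.316])]
blue_pack [(0.58, [209.0, 241.0], [0.47, 0.34])]
salt [(0.49, [314.0, 164.0], [0.729, 0.001])]
pepper [(0.66, [342.0, 151.0], [0.773, -0.093])]
keys [(0.69, [388.0, 174.0], [0.701, -0.245])]
bay_floor [(0.57, [295.0, 214.0], [0.562, 0.059])]
side [-0.31   0.636  0.86 ]
charger [(0.87, [319.0, 246.0], [0.565, 0.068])]
shutter_tab []
switch_tip [(0.74, [308.0, 209.0], [0.644, 0.054])]
pack_key [(0.72, [436.0, 200.0], [0.525, -0.337])]
orange_pack [(0.55, [436.0, 210.0], [0.502, -0.321])]
blue_pack [(0.95, [250.0, 310.0], [0.464, 0.336])]
salt [(0.76, [306.0, 209.0], [0.736, 0.003])]
pepper [(0.78, [324.0, 194.0], [0.774, -0.091])]
keys [(0.69, [377.0, 189.0], [0.703, -0.249])]
bay_floor [(0.6, [322.0, 240.0], [0.57, 0.058])]
{'clock': 1.1, 'joint_pos': array([-6.06125851e+01,  2.05476623e+01,  6.82886045e-01,  1.93872498e-04,
       -7.01327188e+01, -1.65077932e+01]), 'qvel': array([-0.09223456,  0.00892176, -0.05313769,  0.01659263, -0.05377513,
       -0.06633462]), 'tau': array([ 3.39223207e-04, -5.82400703e+01,  2.93304044e+01,  7.00256690e+00,
        1.24379052e-02, -4.15468389e-05]), 'tool_pos': array([ 0.15046101, -0.65802524,  0.2265542 ]), 'orientation': array([-1.79997547e+02,  5.36946642e-04, -1.67120312e+02]), 'force': array([ 0.87491869,  0.62226851, -0.29688998]), 'moment': array([-0.03518101,  0.0258428 , -0.04304454]), 'gripper_force': 0.0, 'opening': 0.08765534233567024}
```

View pics/top0.png

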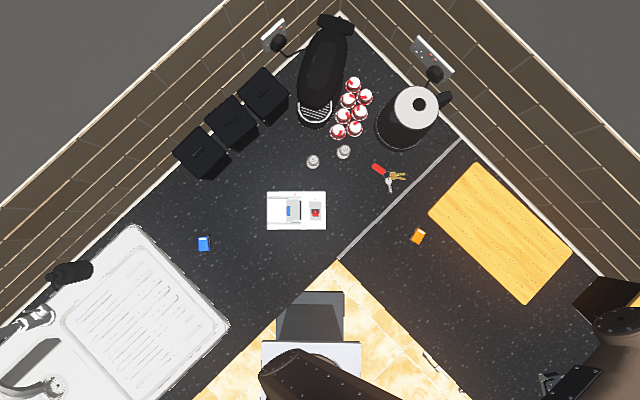

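View pics/side0.png

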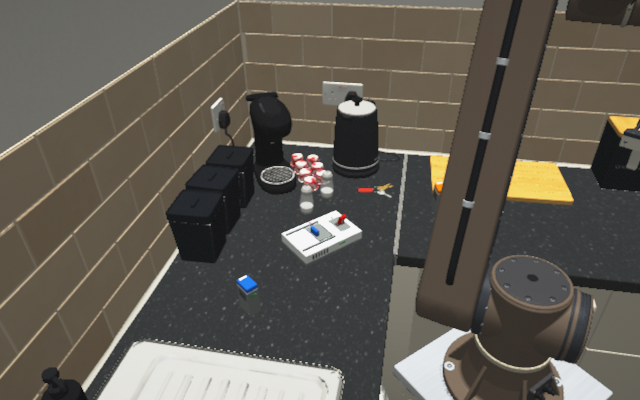

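The top view shows the charger around (296,210), nearly axis-aligned. The orange pack is at (417,236), the blue pack at (204,243) and the keys at (389,177). In the side view the tab is at (315,231) and the switch at (341,218).

```bash
cat >> h.py <<'E'
def go(x,y,z,yaw,tilt=None):
    o=get_obs(); p=np.array(o['tool_pos']); Rt=R.from_euler('xyz',o['orientation'],degrees=True)
    s=Rt.inv().apply(np.array([x,y,z])-p)/.3; r=(Rt.inv()*R.from_euler('xyz',[180,0,yaw],degrees=True)).as_rotvec()
    print('ROW',' '.join('%.4f'%v for v in s),' '.join('%.4f'%v for v in r/np.pi),'| min rows %.1f %.1f'%(np.linalg.norm(s)*300/41.7,np.degrees(np.linalg.norm(r))/7.16))
E
python3 - <<'E'
from h import *
M,Rm,t=cam('wrist'); o=get_obs(); Rt=R.from_euler('xyz',o['orientation'],degrees=True)
print(M, Rt.inv().apply(-Rm.T@t-o['tool_pos']), Rt.inv().apply(Rm.T[:,2]),Rt.inv().apply(Rm.T[:,0]))
go(.45,-.30,.30,-180)
E
```

```text
[[299.60517061   0.         317.43240309]
 [  0.         299.60517061 198.6306876 ]
 [  0.           0.           1.        ]] [ 0.06845625 -0.00034842 -0.15845753] [-2.57156563e-01 -4.50332430e-04  9.66369649e-01] [-7.05530855e-04  9.99999712e-01  2.78258336e-04]
ROW -1.2394 0.9408 -0.2448 -0.0000 0.0000 0.0716 | min rows 11.3 1.8
```

```bash
python3 -m inch '-0.98 0.9 -0.24 0 0 0.072;-0.98 0.9 -0.24 0 0 0.072;-0.98 0.9 -0.24 0 0 0.072;-0.98 0.9 -0.24 0 0 0.072;-0.98 0.9 -0.24 0 0 0.072;-0.98 0.9 -0.24 0 0 0.072;-0.98 0.9 -0.24 0 0 0.072;-0.98 0.9 -0.24 0 0 0.072;-0.98 0.9 -0.24 0 0 0.072;-0.98 0.9 -0.24 0 0 0.072'
cat > look.py <<'E'
import sys; from h import *
f,names=sys.argv[1],sys.argv[2:]
zs=dict(charger=0,shutter_tab=.065,switch_tip=.076,pack_key=.019,orange_pack=0,blue_pack=0,bay_floor=.014)
c=cam('wrist'); save('wrist',f)
for k in names:
    r=landmark_of('wrist',k); print(k,[(round(x['p'],2),np.round(x['uv'],0).tolist(),ray('wrist',x['uv'],zs[k],c).round(4)[:2].tolist()) for x in r[:2]])
E
python3 look.py w1.png orange_pack pack_key; python3 -c "
from h import *
go(.52,.055,.3,-180)"
```

```text
clock: 1.93
tool_pos: [0.3781, -0.327, 0.2997]
orientation: [-180.0, 0.1, 180.0]
force: [1.2, 0.1, 0.8]
opening: 0.0878
gripper_force: 0.0
orange_pack []
pack_key [(0.67, [313.0, 261.0], [0.5314, -0.3344])]
ROW -0.4757 1.2745 -0.0017 -0.0002 0.0006 0.0008 | min rows 9.8 0.0
```

View pics/w1.png

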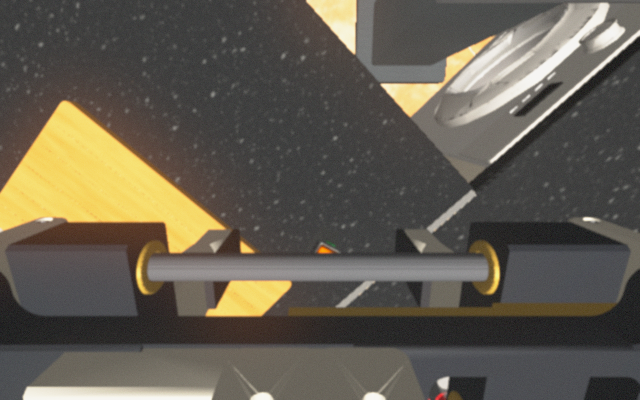

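The wrist view is mostly blocked by the gripper. The area between the gripper and the base is what can be seen, and only the pack's corner at (325,247) shows. I'll place the tool beyond each object to look at it.

```bash
python3 -m inch '-0.6 0 0 0 0 0;-0.6 0 0 0 0 0;-0.6 0 0 0 0 0;-0.6 0 0 0 0 0;-0.9 0 0 0 0 0;-0.9 0 0 0 0 0;-0.9 0 0 0 0 0;-0.9 0 0 0 0 0'
python3 look.py w2.png orange_pack pack_key
python3 -m inch '0 1 0 0 0 0;0 1 0 0 0 0;0 1 0 0 0 0;0 1 0 0 0 0;0 1 0 0 0 0;0 1 0 0 0 0;0 1 0 0 0 0;0 1 0 0 0 0'
python3 -m inch '0 0.28 0 0 0 0;0 0.28 0 0 0 0;0 0.28 0 0 0 0;0 0.28 0 0 0 0'
python3 look.py w3.png charger bay_floor shutter_tab switch_tip
python3 -c "
import cv2,numpy as np
a=cv2.imread('pics/w2.png');b=cv2.imread('pics/w3.png')
cv2.imwrite('pics/w23.png',np.vstack([a[60:300],b[:300]]))"
```

```text
clock: 2.75
tool_pos: [0.6497, -0.3302, 0.2947]
orientation: [179.9, -0.2, 179.9]
force: [-0.2, 1.0, -1.7]
opening: 0.0875
gripper_force: 0.0
orange_pack [(0.56, [323.0, 57.0], [0.4967, -0.3222])]
pack_key [(0.66, [316.0, 76.0], [0.5239, -0.3319])]
clock: 3.57
tool_pos: [0.6462, -0.0256, 0.2998]
orientation: [179.9, 0.1, -179.9]
force: [-0.5, -1.7, 0.1]
opening: 0.0876
gripper_force: 0.0
clock: 3.9
tool_pos: [0.6466, 0.0555, 0.2994]
orientation: [180.0, 0.1, -179.9]
force: [-0.4, 0.1, -0.8]
opening: 0.0876
gripper_force: 0.0
charger [(0.68, [322.0, 115.0], [0.5734, 0.0616]), (0.5, [288.0, 219.0], [0.7344, 0.0075])]
bay_floor [(0.75, [320.0, 115.0], [0.5734, 0.0588]), (0.47, [33.0, 78.0], [0.5236, -0.3382])]
shutter_tab [(0.81, [336.0, 112.0], [0.5703, 0.0788])]
switch_tip [(0.61, [266.0, 100.0], [0.5567, -0.0076])]
```

View pics/w23.png

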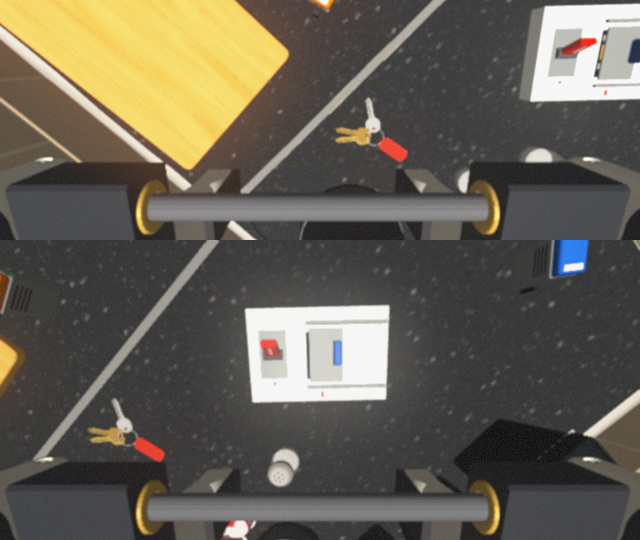

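Charger seen from straight above (top face spans columns 247-389, rows 67-162 of the frame). The tab is at (337,113), the switch at (271,109), and the red mark at (322,154) is on the far (+x) side. I'll fit the top face for pose.

```bash
cat > ch.py <<'E'
from h import *
o=get_obs(); c=cam('wrist'); im=snapshot('wrist')
hsv=cv2.cvtColor(im,cv2.COLOR_RGB2HSV); m=((hsv[...,2]>190)&(hsv[...,1]<30)).astype(np.uint8)
m[320:]=0
k,l,st,_=cv2.connectedComponentsWithStats(m); i=1+np.argmax([s[4]*(225<s[0]<270) for s in st[1:]]); print(st[i])
ct=max(cv2.findContours((l==i).astype(np.uint8),0,2)[0],key=len)[:,0]
P=np.array([ray('wrist',p,.042,c)[:2] for p in cv2.convexHull(ct)[:,0]+0.0],np.float32)
(cx,cy),(w,h),a=cv2.minAreaRect(P); print('rect',cx,cy,w,h,a)
def at(mask,z,n):
    v,u=np.nonzero(mask); print(n,len(u),ray('wrist',[u.mean(),v.mean()],z,c).round(4))
roi=np.zeros(m.shape,bool); x,y,w_,h_=st[i][:4]; roi[y:y+h_,x:x+w_]=1
H,S,V=cv2.split(hsv)
at(roi&(H>100)&(H<130)&(S>120)&(V>60),.06,'tab'); red=roi&((H<8)|(H>172))&(S>120)
cc=cv2.connectedComponentsWithStats(red.astype(np.uint8))
for s,q in zip(cc[2][1:],cc[3][1:]):
    if s[4]>3: print('red',s[4],q.round(1),ray('wrist',q,.042,c).round(4),s[:4])
E
python3 ch.py
```

```text
[  247    65   144    97 11963]
rect 0.5738798975944519 0.05540031939744949 0.12069904059171677 0.18500864505767822 1.1864337921142578
tab 134 [0.5706 0.0808 0.06  ]
red 199 [271.4 106.5] [ 0.5629 -0.0083  0.042 ] [263 100  18  16]
```

```bash
python3 -c "
from h import *
go(.5706,.0808,.052,-178.8); print(get_obs()['tool_pos'])"
```

```text
ROW 0.2562 0.0922 0.8228 0.0000 0.0001 -0.0077 | min rows 6.2 0.2
[0.64728589 0.05289614 0.29888092]
```

```bash
cat >> h.py <<'E'
import json
def load():
    d=json.load(open('cmd.json')); return np.array(d[0]),R.from_quat(d[1])
def store(p,Rt): json.dump([list(p),list(Rt.as_quat())],open('cmd.json','w'))
def did(*row):   # note what was commanded, for the books
    p,Rt=load(); p=p+Rt.apply(np.array(row[:3])*.3); Rt=Rt*R.from_rotvec(np.array(row[3:])*np.pi); store(p,Rt)
    print('cmd',p.round(4),Rt.as_euler('xyz',degrees=True).round(2))
def want(x,y,z,yaw):
    p,Rt=load(); s=Rt.inv().apply(np.array([x,y,z])-p)/.3; r=(Rt.inv()*R.from_euler('xyz',[180,0,yaw],degrees=True)).as_rotvec()
    print('ROW',' '.join('%.4f'%v for v in s),' '.join('%.4f'%v for v in r/np.pi),'| min rows %.1f %.1f'%(np.linalg.norm(s)*300/41.7,np.degrees(np.linalg.norm(r))/7.16))
E
python3 - <<'E'
from h import *
store([.15,-.658,.227],R.from_euler('xyz',[180,0,-167.12],degrees=True))
did(-.98,.9,-.24,0,0,.072);did(-.9,0,0,0,0,0);did(0,1.28,0,0,0,0)
did(.254,.088,.823,0,0,-.007)
E
python3 -m inch '0.254 0.088 0.3 0 0 -0.007;0.254 0.088 0.3 0 0 -0.007;0.254 0.088 0.3 0 0 -0.007;0.254 0.088 0.823 0 0 -0.007;0.254 0.088 0.823 0 0 -0.007;0.254 0.088 0.823 0 0 -0.007;0.254 0.088 0.823 0 0 -0.007;0.254 0.088 0.823 0 0 -0.007;0.254 0.088 0.823 0 0 -0.007'
python3 -m inch '0 0 0 0 0 0;0 0 0 0 0 0;0 0 0 0 0 0;0 0 0 0 0 0;0 0 0 0 0 0;0 0 0 0 0 0;0 0 0 0 0 0' 1
```

```text
cmd [ 0.3764 -0.3293  0.299 ] [-180.      0.    179.92]
cmd [ 0.6464 -0.3296  0.299 ] [-180.      0.    179.92]
cmd [0.647  0.0544 0.299 ] [-180.      0.    179.92]
cmd [0.5708 0.0809 0.0521] [ 180.      0.   -178.82]
clock: 4.95
tool_pos: [0.5706, 0.0797, 0.0508]
orientation: [-179.9, -0.2, -178.9]
force: [1.1, 0.4, 1.2]
opening: 0.0875
gripper_force: 0.0
clock: 5.53
tool_pos: [0.5713, 0.081, 0.0521]
orientation: [180.0, 0.0, -178.8]
force: [0.2, 0.8, 0.7]
opening: 0.0464
gripper_force: 0.0
```

```bash
python3 -m inch '0 0 0 0 0 0;0 0 0 0 0 0;0 0 0 0 0 0;0 0 0 0 0 0;0 0 0 0 0 0;0 0 0 0 0 0;0 0 0 0 0 0;0 0 0 0 0 0' 1
python3 -m inch '0 0.03 0 0 0 0;0 0.06 0 0 0 0;0 0.09 0 0 0 0;0 0.12 0 0 0 0;0 0.13 0 0 0 0;0 0.13 0 0 0 0'
```

```text
clock: 6.2
tool_pos: [0.5712, 0.0809, 0.0516]
orientation: [-180.0, -0.0, -178.8]
force: [-0.3, 0.6, 0.1]
opening: 0.0099
gripper_force: 30.0
clock: 6.7
tool_pos: [0.5703, 0.1213, 0.0516]
orientation: [180.0, -0.0, -178.7]
force: [0.0, 0.5, -0.8]
opening: 0.0095
gripper_force: 30.0
```

```bash
python3 -m inch '0 0.008 0 0 0 0;0 0.008 0 0 0 0;0 0.015 0 0 0 0;0 0.015 0 0 0 0'; python3 -m inch '0 0.008 0 0 0 0;0 0.008 0 0 0 0;0 0.008 0 0 0 0'; python3 -m inch '0 0.008 0 0 0 0;0 0.008 0 0 0 0;0 0.008 0 0 0 0'
```

```text
clock: 7.03
tool_pos: [0.5702, 0.1244, 0.0516]
orientation: [180.0, -0.0, -178.8]
force: [-1.0, 0.3, -1.0]
opening: 0.0096
gripper_force: 30.0
clock: 7.28
tool_pos: [0.5701, 0.1259, 0.0516]
orientation: [-179.9, -0.0, -178.8]
force: [0.7, -6.0, -1.0]
opening: 0.0098
gripper_force: 30.0
clock: 7.53
tool_pos: [0.57, 0.1261, 0.0515]
orientation: [-179.8, -0.1, -178.8]
force: [6.3, -15.0, -1.9]
opening: 0.0095
gripper_force: 30.0
```

```bash
python3 -m inch '0 -0.012 0 0 0 0;0 -0.012 0 0 0 0;0 -0.012 0 0 0 0;0 -0.012 -0.05 0 0 0;0 -0.012 -0.3 0 0 0;0 -0.012 -0.8 0 0 0;0 -0.012 -0.8 0 0 0;0 -0.012 -0.8 0 0 0;0 -0.012 -0.8 0 0 0;0 -0.012 -0.8 0 0 0' -1
python3 - <<'E'
from h import *
did(0,.13+.015+.016-.012,-.8,0,0,0); want(.565,-.357,.30,-210)
E
```

```text
clock: 8.37
tool_pos: [0.5722, 0.1266, 0.2989]
orientation: [179.8, 0.5, -178.8]
force: [1.2, 0.3, 1.4]
opening: 0.0708
gripper_force: 0.0
cmd [0.5699 0.1256 0.2921] [ 180.      0.   -178.82]
ROW 0.0494 -1.6079 -0.0263 -0.0000 -0.0000 0.1732 | min rows 11.6 4.4
```

```bash
python3 -m inch '0.05 -1 -0.03 0 0 0;0.05 -1 -0.03 0 0 0;0.05 -1 -0.03 0 0 0;0.05 -1 -0.03 0 0 0;0.05 -1 -0.03 0 0 0;0.05 -1 -0.03 0 0 0;0.05 -1 -0.03 0 0 0;0.05 -1 -0.03 0 0 0' >/dev/null
python3 -m inch '0 -0.608 0 0 0 0.173;0 -0.608 0 0 0 0.173;0 -0.608 0 0 0 0.173;0 -0.608 0 0 0 0.173;0 -0.608 0 0 0 0.173;0 -0.608 0 0 0 0.173;0 -0.608 0 0 0 0.173;0 -0.608 0 0 0 0.173'
cat > pk.py <<'E'
from h import *
c=cam('wrist'); im=save('wrist','w4.png'); hsv=cv2.cvtColor(im,cv2.COLOR_RGB2HSV);H,S,V=cv2.split(hsv)
m=((H>5)&(H<20)&(S>150)&(V>150)).astype(np.uint8); m[210:]=0
k,l,st,ce=cv2.connectedComponentsWithStats(m)
for s,q in zip(st[1:],ce[1:]):
    if s[4]>100: print('or',s,q.round(1),ray('wrist',q,.09,c).round(4))
for k,z in(('orange_pack',0),('pack_key',.019)):
    for x in landmark_of('wrist',k)[:2]: print(k,round(x['p'],2),np.round(x['uv']),ray('wrist',x['uv'],z,c).round(4))
E
python3 - <<'E'
from h import *
did(.05,-1,-.03,0,0,0); did(0,-.608,0,0,0,.173)
E
python3 pk.py
```

```text
clock: 9.7
tool_pos: [0.5655, -0.3563, 0.3006]
orientation: [180.0, -0.0, 150.1]
force: [-0.3, -0.6, -0.2]
opening: 0.0875
gripper_force: 0.0
cmd [ 0.5611 -0.1747  0.3011] [ 180.      0.   -178.82]
cmd [ 0.5648 -0.357   0.3011] [180.     0.   150.04]
or [303  94  27  39 304] [315.3 111.8] [ 0.4981 -0.3203  0.09  ]
or [ 18 109 295  77 515] [172.7 142.5] [ 0.4427 -0.4882  0.09  ]
orange_pack 0.62 [314. 114.] [ 0.4984 -0.3229  0.    ]
pack_key 0.77 [314. 135.] [ 0.5234 -0.3372  0.019 ]
```

View pics/w4.png

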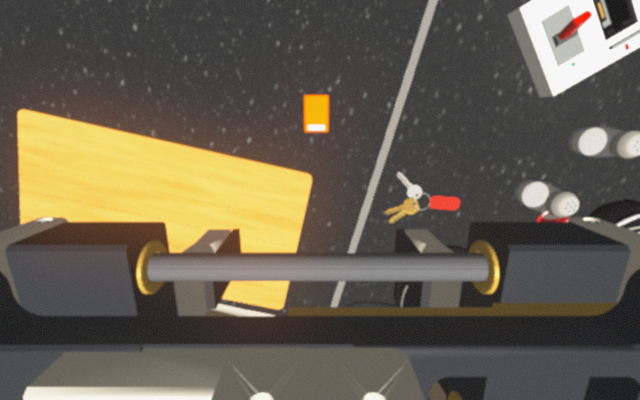

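The pack's top is at (316,113), almost square to the tool. The white key bar is at (316,128), on the far side as expected. I'll fit its outline next.

Run:
```python
from h import *
c=cam('wrist'); im=cv2.imread('pics/w4.png'); 
hsv=cv2.cvtColor(im,cv2.COLOR_BGR2HSV);H,S,V=cv2.split(hsv)
r=np.zeros(V.shape,np.uint8); r[85:142,295:338]=1
m=((V>130)).astype(np.uint8)*r
ct=max(cv2.findContours(m,0,2)[0],key=len)
P=np.array([ray('wrist',p,.09,c)[:2] for p in ct[:,0]+0.0],np.float32)
print(cv2.minAreaRect(P),P.mean(0))
```

```text
((0.5007216334342957, -0.3203945755958557), (0.03125598654150963, 0.0445365309715271), 60.12172317504883) [ 0.5097555  -0.32711884]
```

```bash
python3 -c "
from h import *
want(.5,-.3208,.051,150.1)"
```

```text
ROW 0.2475 -0.0032 0.8337 -0.0000 -0.0000 -0.0003 | min rows 6.3 0.0
```

```bash
python3 -m inch '0.248 -0.003 0.2 0 0 0;0.248 -0.003 0.2 0 0 0;0.248 -0.003 0.2 0 0 0;0.248 -0.003 0.833 0 0 0;0.248 -0.003 0.833 0 0 0;0.248 -0.003 0.833 0 0 0;0.248 -0.003 0.833 0 0 0;0.248 -0.003 0.833 0 0 0;0.248 -0.003 0.833 0 0 0'
python3 -m inch '0 0 0 0 0 0;0 0 0 0 0 0;0 0 0 0 0 0;0 0 0 0 0 0;0 0 0 0 0 0;0 0 0 0 0 0;0 0 0 0 0 0;0 0 0 0 0 0;0 0 0 0 0 0;0 0 0 0 0 0' 1
python3 -m inch '0 0 0 0 0 0;0 0 0 0 0 0;0 0 0 0 0 0'
python3 -c "
from h import *
did(.248,-.003,.833,0,0,0)
want(.565,-.22,.25,-178.8)"
```

```text
clock: 10.6
tool_pos: [0.4971, -0.3185, 0.0458]
orientation: [-179.9, -0.5, 150.1]
force: [-0.6, 0.3, 0.5]
opening: 0.0878
gripper_force: 0.0
clock: 11.43
tool_pos: [0.5003, -0.3207, 0.0508]
orientation: [-180.0, -0.0, 150.0]
force: [0.2, 0.1, 0.3]
opening: 0.0296
gripper_force: 30.0
clock: 11.68
tool_pos: [0.5003, -0.3207, 0.0508]
orientation: [-180.0, -0.0, 150.0]
force: [-0.2, 0.1, 3.2]
opening: 0.0295
gripper_force: 30.0
cmd [ 0.4999 -0.3207  0.0512] [180.     0.   150.04]
ROW -0.0204 0.3991 -0.6627 -0.0000 -0.0000 -0.1731 | min rows 5.6 4.4
```

```bash
python3 -m inch '0 0 -0.1 0 0 0;0 0 -0.23 0 0 0;0 0 -0.36 0 0 0;0 0 -0.5 0 0 0;0 0.4 -0.6 0 0 -0.173;0 0.4 -0.6 0 0 -0.173;0 0.4 -0.6 0 0 -0.173;0 0.4 -0.6 0 0 -0.173;0 0.4 -0.6 0 0 -0.173;0 0.4 -0.6 0 0 -0.173'
python3 -c "
from h import *
did(0,.4,-.6,0,0,-.173)
want(.5713,.0603,.21,-178.8)"
```

```text
clock: 12.52
tool_pos: [0.5604, -0.2156, 0.2303]
orientation: [180.0, -0.0, -178.6]
force: [-0.3, -0.9, -1.7]
opening: 0.03
gripper_force: 30.0
cmd [ 0.5598 -0.2167  0.2312] [ 180.      0.   -178.82]
ROW -0.0573 0.9224 0.0707 -0.0000 -0.0000 -0.0001 | min rows 6.7 0.0
```

```bash
python3 -m inch '-0.28 0.9 0 0 0 0;-0.28 0.9 0 0 0 0;-0.28 0.9 0 0 0 0;-0.28 0.9 0 0 0 0;-0.28 0.9 0 0 0 0;-0.28 0.9 0 0 0 0;-0.28 0.9 0 0 0 0;-0.28 0.9 0 0 0 0;-0.28 0.9 0 0 0 0;-0.28 0.9 0 0 0 0'
python3 - <<'E'
from h import *
did(-.28,.9,0,0,0,0)
c=cam('wrist'); im=save('wrist','w5.png')
for k,z in(('charger',0),('bay_floor',.014),('shutter_tab',.065),('switch_tip',.076)):
    for x in landmark_of('wrist',k)[:2]: print(k,round(x['p'],2),np.round(x['uv']),ray('wrist',x['uv'],z,c).round(4))
# overlay of the assumed bay mouth (z .042) and housing top
im=im[:,:,::-1].copy(); T=R.from_euler('z',1.19,degrees=True)
for a,b,d,e,z,co in((-58,63,-98,88,.042,(0,255,0)),(-25.75,25.75,-18.75,18.75,.042,(0,0,255)),(-23.25,23.25,-16.25,16.25,.014,(255,0,255))):
    P=T.apply(np.array([[a,d,0],[b,d,0],[b,e,0],[a,e,0]])/1000)+[.5713,.0603,z]
    cv2.polylines(im,[(proj('wrist',P,c)*8).round().astype(np.int32)],True,co,1,cv2.LINE_AA,3)
cv2.imwrite('pics/w5o.png',cv2.resize(im[30:300,180:480],None,fx=2,fy=2))
E
```

```text
clock: 13.35
tool_pos: [0.6382, 0.0547, 0.23]
orientation: [-180.0, -0.1, -178.9]
force: [0.1, -0.8, -1.2]
opening: 0.0299
gripper_force: 30.0
cmd [0.6382 0.055  0.2312] [ 180.      0.   -178.82]
charger 0.87 [325. 123.] [0.5746 0.0619 0.    ]
bay_floor 0.62 [322. 120.] [0.5711 0.0589 0.014 ]
shutter_tab 0.88 [388. 121.] [0.57   0.1263 0.065 ]
switch_tip 0.78 [258. 107.] [ 0.5595 -0.0066  0.076 ]
```

View pics/w5o.png

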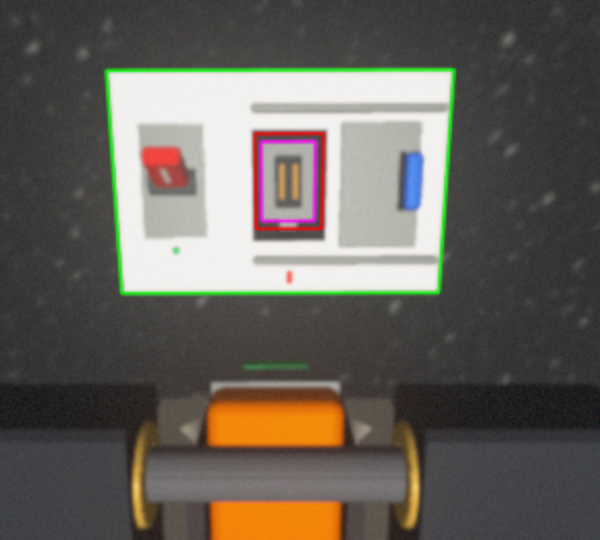

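The overlay of the assumed housing and bay matches the picture. The bay is uncovered, the shutter is open and the tab is at (388,121). Next I lower the pack into the mouth.

```bash
python3 -c "
from h import *
want(.5713,.0603,.105,-178.8)"
python3 -m inch '0.223 0.022 0 0 0 0;0.223 0.022 0 0 0 0;0.223 0.022 0.2 0 0 0;0.223 0.022 0.3 0 0 0;0.223 0.022 0.42 0 0 0;0.223 0.022 0.42 0 0 0;0.223 0.022 0.42 0 0 0'
python3 -c "
from h import *
did(.223,.022,.42,0,0,0)"
```

```text
ROW 0.2227 0.0224 0.4207 -0.0000 -0.0000 -0.0001 | min rows 3.4 0.0
clock: 14.18
tool_pos: [0.5705, 0.0589, 0.1037]
orientation: [-179.9, -0.2, -178.9]
force: [0.7, -0.3, 0.3]
opening: 0.0296
gripper_force: 30.0
cmd [0.5712 0.0602 0.1052] [ 180.      0.   -178.82]
```

```bash
python3 -m inch '0 0 0.03 0 0 0;0 0 0.05 0 0 0;0 0 0.06 0 0 0;0 0 0.07 0 0 0;0 0 0.07 0 0 0'; python3 -m inch '0 0 0.01 0 0 0;0 0 0.015 0 0 0;0 0 0.02 0 0 0;0 0 0.02 0 0 0'
```

```text
clock: 14.6
tool_pos: [0.5718, 0.0602, 0.084]
orientation: [180.0, 0.0, -178.8]
force: [0.4, 0.8, -2.9]
opening: 0.0301
gripper_force: 30.0
clock: 14.93
tool_pos: [0.5715, 0.0602, 0.0775]
orientation: [-180.0, -0.0, -178.8]
force: [-0.9, -0.3, -2.5]
opening: 0.0298
gripper_force: 30.0
```

```bash
python3 -m inch '0 0 0.01 0 0 0;0 0 0.02 0 0 0;0 0 0.02 0 0 0'; python3 -m inch '0 0 0.008 0 0 0;0 0 0.016 0 0 0;0 0 0.016 0 0 0';  python3 -m inch '0 0 0.007 0 0 0;0 0 0.007 0 0 0;0 0 0.007 0 0 0'
```

```text
clock: 15.18
tool_pos: [0.5713, 0.0601, 0.071]
orientation: [-180.0, -0.1, -178.8]
force: [-0.0, -0.1, -2.0]
opening: 0.0298
gripper_force: 30.0
clock: 15.43
tool_pos: [0.5716, 0.0602, 0.0668]
orientation: [-180.0, -0.0, -178.8]
force: [0.8, 0.0, -2.2]
opening: 0.0299
gripper_force: 30.0
clock: 15.68
tool_pos: [0.5718, 0.0602, 0.0648]
orientation: [180.0, 0.0, -178.8]
force: [0.6, -1.4, -0.2]
opening: 0.03
gripper_force: 30.0
```

```bash
python3 -m inch '0 0 0.007 0 0 0;0 0 0.007 0 0 0;0 0 0.007 0 0 0'; python3 -m inch '0 0 0.007 0 0 0;0 0 0.007 0 0 0;0 0 0.007 0 0 0';  python3 -m inch '0 0 0.007 0 0 0;0 0 0.007 0 0 0;0 0 0.007 0 0 0'
```

```text
clock: 15.93
tool_pos: [0.5723, 0.0602, 0.0646]
orientation: [-180.0, 0.1, -178.8]
force: [-5.3, -0.3, 16.7]
opening: 0.0297
gripper_force: 30.0
clock: 16.18
tool_pos: [0.5734, 0.0603, 0.0642]
orientation: [-180.0, 0.2, -178.7]
force: [-7.6, -1.9, 27.6]
opening: 0.03
gripper_force: 30.0
clock: 16.43
tool_pos: [0.5745, 0.0603, 0.0633]
orientation: [180.0, 0.4, -178.7]
force: [-7.7, -1.7, 33.6]
opening: 0.0299
gripper_force: 30.0
```

```bash
python3 -m inch '0 0 -0.012 0 0 0;0 0 -0.012 0 0 0;0 0 -0.012 0 0 0;0 0 -0.012 0 0 0;0 0 -0.012 0 0 0;0 0 -0.012 0 0 0;0 0 -0.15 0 0 0;0 0 -0.35 0 0 0;0 0 -0.35 0 0 0;0 0 -0.35 0 0 0' -0.25
python3 - <<'E'
from h import *
did(0,0,.07+.02+.02+.016+.007+.021-.35,0,0,0)
E
```

```text
clock: 17.27
tool_pos: [0.5745, 0.061, 0.1687]
orientation: [179.9, 0.4, -178.8]
force: [0.6, 0.2, -1.1]
opening: 0.055
gripper_force: 0.0
cmd [0.5712 0.0602 0.164 ] [ 180.      0.   -178.82]
```

```bash
python3 -m inch '0 0 0 0 0 0;0 0 0 0 0 0;0 0 0 0 0 0;0 0 0 0 0 0;0 0 0 0 0 0;0 0 0 0 0 0;0 0 0 0 0 0;0 0 0.1 0 0 0;0 0 0.18 0 0 0;0 0 0.18 0 0 0' 1
python3 -m inch '0 0 0.01 0 0 0;0 0 0.01 0 0 0;0 0 0.01 0 0 0';python3 -m inch '0 0 0.01 0 0 0;0 0 0.01 0 0 0;0 0 0.01 0 0 0';python3 -m inch '0 0 0.007 0 0 0;0 0 0.007 0 0 0;0 0 0.007 0 0 0'
```

```text
clock: 18.1
tool_pos: [0.5697, 0.0595, 0.1059]
orientation: [-179.9, -0.3, -178.9]
force: [0.3, 0.5, 0.2]
opening: 0.001
gripper_force: 0.0
clock: 18.35
tool_pos: [0.5723, 0.0604, 0.1077]
orientation: [180.0, 0.1, -178.8]
force: [-0.0, 0.6, 0.7]
opening: -0.0
gripper_force: 0.0
clock: 18.6
tool_pos: [0.5722, 0.0604, 0.1044]
orientation: [180.0, 0.1, -178.8]
force: [0.1, 0.2, 2.5]
opening: 0.0007
gripper_force: 1.1
clock: 18.85
tool_pos: [0.5732, 0.0604, 0.1043]
orientation: [180.0, 0.2, -178.8]
force: [-5.2, -0.4, 17.1]
opening: 0.0004
gripper_force: 8.7
```

```bash
python3 -m inch '0 0 0.007 0 0 0;0 0 0.007 0 0 0;0 0 0.007 0 0 0'
python3 -m inch '0 0 -0.1 0 0 0;0 0 -0.2 0 0 0;0 0 -0.3 0 0 0;0 0 -0.3 0 0 0'
python3 - <<'E'
from h import *
did(0,0,.18+.02+.014-.3,0,0,0); want(.52,-.0052,.064,-178.8)
save('side','s2.png')
E
```

```text
clock: 19.1
tool_pos: [0.5746, 0.0606, 0.1044]
orientation: [180.0, 0.4, -178.7]
force: [-5.8, 0.1, 29.7]
opening: 0.0002
gripper_force: 15.2
clock: 19.43
tool_pos: [0.5747, 0.0608, 0.196]
orientation: [179.9, 0.5, -178.8]
force: [1.0, 0.8, 0.5]
opening: 0.0006
gripper_force: 0.0
cmd [0.5712 0.0602 0.1898] [ 180.      0.   -178.82]
ROW 0.1752 -0.2144 0.4193 -0.0000 -0.0000 -0.0001 | min rows 3.6 0.0
```

The pack stays at its home height (top at 104 mm) under 30 N, so it's seated. On to the switch.

```bash
python3 -m inch '0.175 -0.214 0 0 0 0;0.175 -0.214 0 0 0 0;0.175 -0.214 0 0 0 0;0.175 -0.214 0.1 0 0 0;0.175 -0.214 0.25 0 0 0;0.175 -0.214 0.419 0 0 0;0.175 -0.214 0.419 0 0 0;0.175 -0.214 0.419 0 0 0'
python3 -m inch '-0.03 0 0 0 0 0;-0.06 0 0 0 0 0;-0.09 0 0 0 0 0;-0.12 0 0 0 0 0;-0.14 0 0 0 0 0;-0.14 0 0 0 0 0'
python3 -m inch '-0.01 0 0 0 0 0;-0.01 0 0 0 0 0;-0.01 0 0 0 0 0'
python3 -c "
from h import *
did(.175,-.214,.419,0,0,0);did(-.15,0,0,0,0,0)"
```

```text
clock: 20.15
tool_pos: [0.517, -0.0062, 0.0594]
orientation: [-179.9, -0.5, -178.9]
force: [-0.8, -0.1, 1.1]
opening: 0.0006
gripper_force: 0.0
clock: 20.65
tool_pos: [0.5647, -0.004, 0.0643]
orientation: [180.0, 0.1, -178.8]
force: [0.8, 0.1, -0.5]
opening: 0.0006
gripper_force: 0.0
clock: 20.9
tool_pos: [0.5657, -0.0041, 0.0638]
orientation: [180.0, 0.0, -178.8]
force: [-0.5, 0.2, 0.6]
opening: 0.0004
gripper_force: 0.1
cmd [ 0.5201 -0.0051  0.0641] [ 180.      0.   -178.82]
cmd [ 0.5651 -0.0042  0.0641] [ 180.      0.   -178.82]
```

```bash
for i in 1; do python3 -m inch '-0.01 0 0 0 0 0;-0.01 0 0 0 0 0;-0.01 0 0 0 0 0'; python3 -m inch '-0.01 0 0 0 0 0;-0.01 0 0 0 0 0;-0.01 0 0 0 0 0';python3 -m inch '-0.007 0 0 0 0 0;-0.007 0 0 0 0 0;-0.007 0 0 0 0 0'; done
```

```text
clock: 21.15
tool_pos: [0.5678, -0.0042, 0.0634]
orientation: [-180.0, -0.1, -178.8]
force: [-4.2, 1.1, 1.4]
opening: 0.0001
gripper_force: 1.7
clock: 21.4
tool_pos: [0.5682, -0.0043, 0.0632]
orientation: [-180.0, -0.3, -178.9]
force: [-12.5, 2.9, 9.5]
opening: 0.0005
gripper_force: 7.4
clock: 21.65
tool_pos: [0.5684, -0.0044, 0.0631]
orientation: [-180.0, -0.5, -178.9]
force: [-18.5, 5.9, 14.4]
opening: 0.0004
gripper_force: 11.7
```

```bash
python3 -m inch '0.1 0 0 0 0 0;0.2 0 0 0 0 0;0.2 0 0 0 0 0;0.2 0 -0.2 0 0 0;0.2 0 -0.4 0 0 0;0.2 0 -0.8 0 0 0;0.2 0 -0.8 0 0 0;-0.25 0.12 -0.8 0 0 0;-0.25 0.12 -0.8 0 0 0;-0.25 0.12 -0.8 0 0 0'
python3 -m inch '-0.25 0 0 0 0 0;-0.25 0 0 0 0 0;-0.25 0 0 0 0 0;-0.25 0 0 0 0 0'
python3 - <<'E'
from h import *
c=cam('wrist'); a=save('wrist','w6.png'); b=save('side','s6.png')
for k,z in(('shutter_tab',.065),('switch_tip',.076),('orange_pack',.014)):
    for x in landmark_of('wrist',k)[:1]: print(k,round(x['p'],2),np.round(x['uv']),ray('wrist',x['uv'],z,c).round(4))
A=cv2.resize(a[20:220,180:480],(600,400)); B=cv2.resize(b[150:300,220:445],(600,400)) 
cv2.imwrite('pics/f.png',cv2.resize(np.vstack([A,B]),(450,600))[:,:,::-1])
E
```

```text
clock: 22.48
tool_pos: [0.6217, 0.0258, 0.2917]
orientation: [179.9, 0.3, -178.8]
force: [0.5, -0.6, -0.9]
opening: 0.0003
gripper_force: 0.0
clock: 22.82
tool_pos: [0.6965, 0.027, 0.2862]
orientation: [-180.0, -0.1, -178.9]
force: [-0.8, -0.6, 0.7]
opening: 0.0005
gripper_force: 0.0
shutter_tab 0.61 [404.  74.] [0.5745 0.1257 0.065 ]
switch_tip 0.75 [291.  85.] [ 0.5899 -0.0058  0.076 ]
orange_pack 0.59 [341.  75.] [0.5698 0.0559 0.014 ]
```

View pics/f.png

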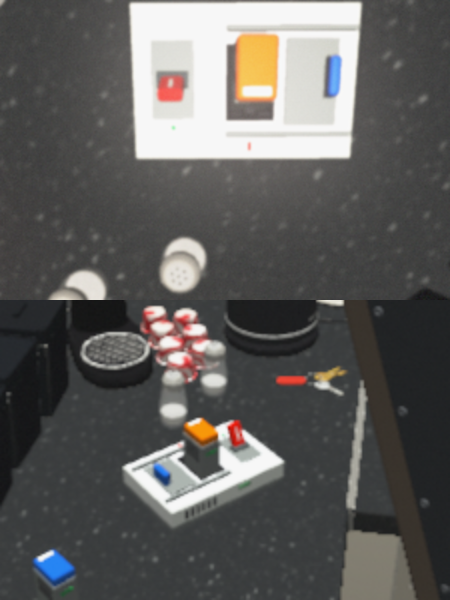

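The wrist view shows the switch tip leaning back towards the green dot, at (291,85). The orange pack stands upright in the bay with its white bar on the red-mark side, and the tab is at the open end. The bystanders haven't moved.

```bash
python3 -c "
from plant import *
print(close_job())"
```

```text
the job is handed in; nothing more can be done
None
```

The shutter is fully open, the orange pack is plugged in the right way round and pressed home, the red switch is on, and the job was handed in at about 23 s on the robot's clock with the arm clear.

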